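# Size a dowel in the storeroom's hole gauge

## Task

Find the size of the tallest of the three standing wooden dowels by stepping it down the gauge plate. Pass it upright down through the plate's largest hole until its lower end is almost at the bench, draw it out again, then pass it down through the middle-sized hole and leave it standing there on the bench; it is too thick for the smallest hole, which needs no try.

Things in the scene. Friction and masses are not known exactly. Their poses are not given: they have to be found in the camera images.
- dowel_center (a point): centre of the tallest dowel, a plain round wooden rod 28 mm thick and 140 mm tall, standing loose on the bench; on its axis, 70 mm above its lower end, z up along it. Two others of the same wood stand near: one as thick but 75 mm tall, one 46 mm thick and 105 mm tall. Grip it about 40 mm above this point, so that the fingers stay above the gauge plate when it stands in it.
- hole_large (a point): centre of the gauge's largest hole, 56 mm wide, at the plate's top face. The gauge is a dark steel plate, 180 x 86 mm, 10 mm thick, its top 55 mm above the bench, fixed level on four thin legs at its corners, open beneath down to the bench. Three round holes go through it in a row, in order of size; the y axis points along the row to the smaller holes, z up.
- hole_middle (a point): centre of the same plate's middle hole, 40 mm wide, at its top face, 64 mm from the large hole along y; same axes. A dowel standing on the bench in it stays upright by itself.
- hole_small (a point): centre of the smallest hole of the same plate, 22 mm in diameter, too small for the dowel, 47 mm beyond the middle hole along y; same axes

How it is judged:
On the way, in this order (a step that is already met when the one before it is completed fails the run):
1. the tallest dowel is down through the largest hole, upright, its lower end less than 30 mm above the bench (horizontal distance between dowel_center and hole_large below 0.022 m and height (world z) of dowel_center below 0.1 m and angle between dowel_center's own z axis and vertical below 0.18 rad), for 0.1 s.
2. the dowel has been drawn out of the largest hole, clear above the plate (height (world z) of dowel_center above 0.125 m).
3. the dowel is down through the middle hole, upright, its lower end less than 30 mm above the bench (horizontal distance between dowel_center and hole_middle below 0.015 m and height (world z) of dowel_center below 0.1 m and angle between dowel_center's own z axis and vertical below 0.18 rad), for 0.1 s.
At the end, for the whole second after the job is handed in: the tallest dowel, after passing the largest hole, stands released on the bench in the middle hole: its centre within 15 mm of the hole's axis and 64 to 76 mm above the bench, within about 10 degrees of upright (horizontal distance between dowel_center and hole_middle below 0.015 m and height (world z) of dowel_center between 0.064 and 0.076 m and angle between dowel_center's own z axis and vertical below 0.18 rad); the robot touches nothing.
It also fails if it takes over 53 s, if anything falls off the work surface, if the arm or the gripper's body presses on something with over 40 N, if the wrist force passes 120 N, or if a joint passes its speed limit or range.

## Robot

A 6-joint arm with a two-finger parallel gripper is mounted at the origin on the work surface. World frame = base frame: x ahead of the robot, y to its left, z up, the work surface at z = 0. Lengths are in m, angles in rad, forces in N, time in s.
With the tool pointing down it reaches from about 0.35 to 0.975 m from the base axis. Payload 4.9 kg.
Tool frame: the origin (TCP) lies on the centre line of the jaws, within the pads' length; the fingertips stand 11 mm ahead of it and the grasp point (between the pads) lies 8 mm behind it; z points along the fingers, y is the direction in which the jaws open and shut (so a half turn about z gives the same grasp; the last joint's range is limited). The gripper opens to 85 mm and grips with 20 to 120 N. Pads are 22 mm wide; open, the fingers measure 114 mm over their backs; the gripper's body (76 mm by 85 mm) begins 54 mm behind the grasp point. The pads swing forward as they close: fully open they stand 13 mm farther back than shut.
Start: joints at [-0.119, 0.053, 1.613, -0, 1.476, -0.119], TCP at [0.625, 0, 0.242] pointing down, gripper open.
Joint ranges: [-3.01, 3.01], [-1.01, 2.22], [0.06, 2.58], [-1.02, 4.17], [0.09, 2.62], [-3.14, 3.14]. Speed limits (rad/s): [2.57, 2.57, 3.14, 3.14, 3.14, 3.14].

## Interface

Orientations are given as a rotation vector (axis times angle).
In Python, from station import ctrl gives the robot as it stands.
- The arm moves only by the tool send_rows, never from a script. Its argument "series" is a list of rows, each an object of numbers: "tx", "ty", "tz": the shift along the tool's x, y, z in cm; "wx", "wy", "wz": the turn, a rotation vector about the tool's x, y, z in rad; "jaw": the closure, from 0 (fully open) to 1 (shut). In form: [{"tx": .., "ty": .., "tz": .., "wx": .., "wy": .., "wz": .., "jaw": ..}, ...]. A call has 1 to 5 rows; each row shifts and turns the pose as measured when the row begins, along the tool's axes as they then stand; what a row does not reach is not made up. A row lasts 1/8 s, in which the tool goes at most 62.5 mm and 10.7 degrees, less where a joint would pass 70% of its speed; a pose out of reach is approached as far as the arm can. A call is refused whole if a number of a shift passes 6.25 or a number of a turn 0.188, either way. A call with a gripper value outside its range is refused whole. The fingers move at their own pace and stop on an object; "squeeze" is the grip in N (left out, the last holds). Time passes only in rows, so rows that do not move let the fingers close. It gives the time, the measured TCP pose, the force and the opening at its end, in the units of the state.
- ctrl.get_obs(): the state, without advancing time (a new reading comes with each control period).
- ctrl.get_image(name): name is "scene" or "side" or "wrist"; returns the picture (480x640x3 uint8, red, green, blue); there is no depth.
- ctrl.camera_info(name): a dict with "mtx" (3x3 intrinsics, pixels), "R" (3x3) and "t" (3): a world point X has camera coordinates R X + t. Camera axes: x right, y down, z forward; pixel columns grow to the right and rows downward; lengths in m; the calibration is good to about 2 mm. A picture is of the moment at which its call begins: read the wrist's pose just before it. camera_info takes no time and is no camera call; for the wrist camera it gives the pose at the moment of the call.
- ctrl.finish_job(): hands the job in, once; it reports no verdict.
The state is a dict: "t": time; "q": joint angles; "dq": joint speeds; "effort": joint torques, N m; "tool_pos": TCP position; "tool_rot": TCP orientation; "contact_force": force on the tool from outside, world axes, zero at the start; "wrist_torque": the same for the moment, N m; "opening": finger opening in m.
Only numpy, scipy, OpenCV 4.12 (cv2) and the standard library are available. Lean on these libraries where they do the work, as an engineer would, in place of code of your own. Each camera call takes 0.05 s, during which the arm holds its last target.

## Working session

There is one attempt and no reset: what is moved stays moved. The work goes in short steps, Python scripts to look and compute and a tool call to move; the robot and the scene stay as the last step left them, time stands still between calls to the robot, and variables do not carry over. Pictures are saved under pics/ and viewed, and the job is handed in when it is done.

Besides the shell and the picture viewer there is one more tool, called after "Call:" by a JSON object that holds its "fn" and its "kwargs", one argument or row to a line. send_rows: Moves the arm, as the interface text tells. Its arguments: {"type":"object","properties":{"series":{"type":"array"},"squeeze":{"type":"number"}},"required":["series"]}

```bash
mkdir -p pics; ls; python3 - <<'E'
from station import ctrl
import cv2
print(ctrl.get_obs())
for n in ["scene","side"]:
    im=ctrl.get_image(n); cv2.imwrite(f"pics/{n}0.png",im[:,:,::-1])
    print(n,ctrl.camera_info(n))
print("wrist",ctrl.camera_info("wrist"))
E
```

```text
pics
{'t': 0.0, 'q': array([-1.18971611e-01,  5.33386470e-02,  1.61432513e+00,  3.83547607e-07,
        1.47599616e+00, -1.19006628e-01]), 'dq': array([-0.00022306, -0.00149827, -0.00080152, -0.00045656, -0.00145417,
       -0.00015682]), 'effort': array([ 2.70554956e-04, -3.93670499e+01, -3.70175600e+01, -1.62778279e-04,
        6.93513779e-03, -6.06393527e-06]), 'tool_pos': array([6.24387342e-01, 9.14971454e-05, 2.41055696e-01]), 'tool_rot': array([-2.22025298e+00, -2.22033065e+00,  2.00585189e-03]), 'contact_force': array([-0.36078644, -0.23036577, -0.22996581]), 'wrist_torque': array([-0.01725236,  0.02244476,  0.00262956]), 'opening': 0.08525883995826337}
scene {'mtx': array([[450.25567581,   0.        , 318.23238598],
       [  0.        , 450.25567581, 236.77880357],
       [  0.        ,   0.        ,   1.        ]]), 'R': array([[ 0.59767125,  0.80173743,  0.00248337],
       [ 0.50358949, -0.37299708, -0.77927582],
       [-0.6238483 ,  0.46700135, -0.62667618]]), 't': array([-0.36614827, -0.16982444,  1.14192017])}
side {'mtx': array([[473.5406856 ,   0.        , 322.63877675],
       [  0.        , 473.5406856 , 243.05320546],
       [  0.        ,   0.        ,   1.        ]]), 'R': array([[ 0.91953975, -0.39254768, -0.01878753],
       [-0.25214196, -0.55262122, -0.79437662],
       [ 0.30144832,  0.735198  , -0.60713492]]), 't': array([-0.49005454,  0.23969973,  0.60570508])}
wrist {'mtx': array([[398.09712379,   0.        , 313.75185276],
       [  0.        , 398.09712379, 236.40841413],
       [  0.        ,   0.        ,   1.        ]]), 'R': array([[ 9.99998314e-01,  2.37005883e-04, -1.82111534e-03],
       [ 7.02577450e-04, -9.65572892e-01,  2.60131689e-01],
       [-1.69676687e-03, -2.60132530e-01, -9.65571431e-01]]), 't': array([-0.62397057, -0.03415454,  0.37725308])}
```

View pics/scene0.png

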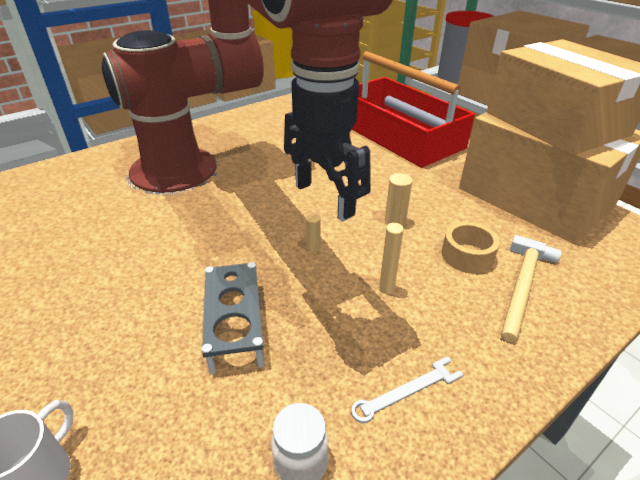

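View pics/side0.png

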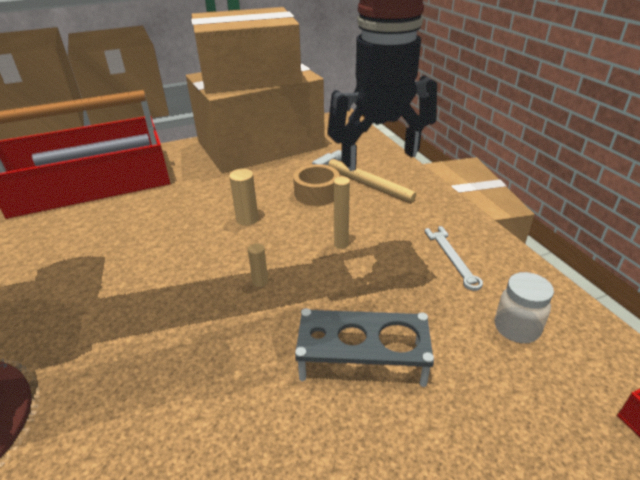

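The scene view shows the tall dowel with its top near (394,229) and the plate at about (232,308). In the side view the dowel top is near (342,181) and the plate at about (365,337). I'll zoom in to get finer pixel positions.

```bash
python3 - <<'E'
import cv2,numpy as np
a=cv2.imread("pics/scene0.png");b=cv2.imread("pics/side0.png")
def crop(im,x,y,w,h,s): return cv2.resize(im[y:y+h,x:x+w],None,fx=s,fy=s,interpolation=cv2.INTER_CUBIC)
L=np.hstack([crop(a,190,255,80,120,5),crop(a,350,215,80,120,5)])
cv2.imwrite("pics/z_scene.png",L)
R=np.vstack([crop(b,290,300,160,80,4)]); cv2.imwrite("pics/z_side1.png",R)
cv2.imwrite("pics/z_side2.png",crop(b,300,170,100,90,6))
E
```

```text
(no output)
```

View pics/z_scene.png

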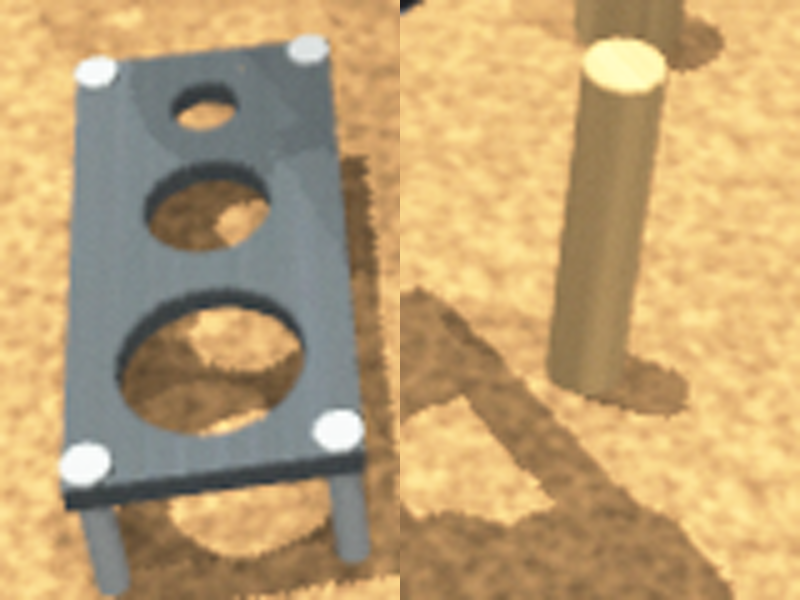

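View pics/z_side1.png

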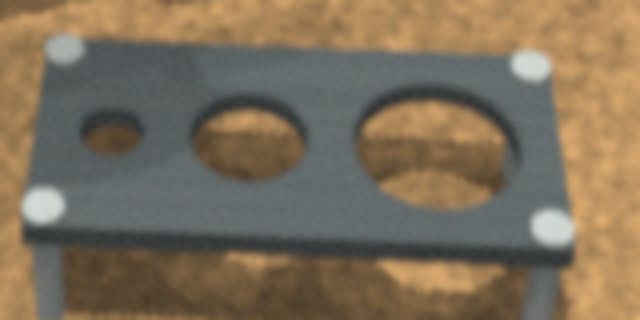

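View pics/z_side2.png

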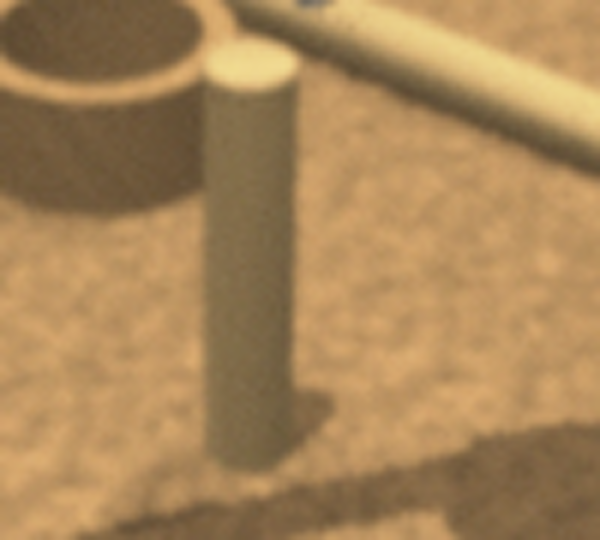

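```bash
cat > h.py <<'E'
import numpy as np, cv2
from station import ctrl
from scipy.optimize import least_squares
from scipy.spatial.transform import Rotation as Rn
CI={n:ctrl.camera_info(n) for n in("scene","side")}
def proj(ci,X):
    X=np.atleast_2d(X); c=X@ci["R"].T+ci["t"]; u=c@ci["mtx"].T; return u[:,:2]/u[:,2:]
th=np.linspace(0,2*np.pi,180)
def ext(ci,c,r):
    p=proj(ci,np.c_[c[0]+r*np.cos(th),c[1]+r*np.sin(th),np.full(180,c[2])])
    return np.r_[p[:,0].min(),p[:,0].max(),p[:,1].min(),p[:,1].max()]
def un(e,s,ox,oy):
    e=(np.array(e,float)+.5)/s-.5; return e+np.array([ox,ox,oy,oy])
E
python3 - <<'E'
from h import *
obs={"scene":[un(e,5,190,255) for e in([116,305,289,437],[143,270,160,252],[169,239,83,131])],
"side":[un(e,4,290,300) for e in([354,520,84,211],[191,308,95,182],[79,145,107,156])]}
def holes(p):
    d=np.array([np.cos(p[2]),np.sin(p[2])])
    return [np.r_[p[:2]+d*o,.055] for o in(0,.064,.111)]
def f(p,cams=("scene","side")):
    return np.concatenate([ext(CI[c],h,r)-o for c in cams for h,r,o in zip(holes(p),(.028,.02,.011),obs[c])])
for cams in(("scene",),("side",),("scene","side")):
    s=least_squares(f,[.6,-.3,2.5],args=(cams,)); print(cams,s.x.round(4),holes(s.x)[1].round(4),np.abs(s.fun).max().round(2),s.cost.round(2))
ob={"scene":un([582-400,667-400,38,93],5,350,215),"side":un([204,299,39,92],6,300,170)}
def g(p,cams): return np.concatenate([ext(CI[c],np.r_[p[:2],.14],.014)-ob[c] for c in cams])
for cams in(("scene",),("side",),("scene","side")):
    s=least_squares(g,[.6,0],args=(cams,)); print(cams,s.x.round(4),s.fun.round(2))
    for c in CI: print("base",c,proj(CI[c],np.r_[s.x,0]).round(1))
# other dowels rough, from scene/side tops
def tri(a,b):
    k=lambda X: np.r_[proj(CI["scene"],X)[0]-a, proj(CI["side"],X)[0]-b]
    s=least_squares(k,[.6,0,.1]); return s.x.round(3)
print("thick",tri([400,181],[242,177])); print("short",tri([313,218],[258,248]))
o=ctrl.get_obs(); print(Rn.from_rotvec(o["tool_rot"]).as_matrix().round(3))
E
```

```text
('scene',) [ 0.5851 -0.1416  2.6699] [ 0.5281 -0.1126  0.055 ] 0.44 0.47
('side',) [ 0.5864 -0.1418  2.6641] [ 0.5296 -0.1124  0.055 ] 0.31 0.2
('scene', 'side') [ 0.586  -0.1419  2.6669] [ 0.5291 -0.1126  0.055 ] 0.8 1.65
('scene',) [0.629  0.1411] [-0.24  0.24  0.21 -0.21]
base scene [[386.1 288.8]]
base side [[340.  244.7]]
('side',) [0.6305 0.1394] [-0.24  0.24  0.32 -0.32]
base scene [[386.  289.7]]
base side [[341.1 245. ]]
('scene', 'side') [0.6301 0.14  ] [-0.23  0.27  0.77  0.39 -0.61 -0.14  0.21 -0.44]
base scene [[386.1 289.5]]
base side [[340.8 244.9]]
thick [0.492 0.295 0.102]
short [0.462 0.099 0.077]
[[ 0.     1.    -0.002]
 [ 1.    -0.     0.   ]
 [ 0.    -0.002 -1.   ]]
```

Call:
{"fn": "send_rows", "kwargs": {
  "series": [
    {"tx": 4,"ty": 0.2},
    {"tx": 4,"ty": 0.2},
    {"tx": 4,"ty": 0.2},
    {"tx": 2,"jaw": 0},
    {}
  ],
  "squeeze": 50
}}

```text
invalid input at $.series[0]: expected keys tx, ty, tz, wx, wy, wz, jaw
```

Call:
{"fn": "send_rows", "kwargs": {
  "series": [
    {"tx": 4,"ty": 0.2,"tz": 0,"wx": 0,"wy": 0,"wz": 0,"jaw": 0},
    {"tx": 4,"ty": 0.2,"tz": 0,"wx": 0,"wy": 0,"wz": 0,"jaw": 0},
    {"tx": 4,"ty": 0.2,"tz": 0,"wx": 0,"wy": 0,"wz": 0,"jaw": 0},
    {"tx": 2,"ty": 0,"tz": 0,"wx": 0,"wy": 0,"wz": 0,"jaw": 0},
    {"tx": 0,"ty": 0,"tz": 0,"wx": 0,"wy": 0,"wz": 0,"jaw": 0}
  ],
  "squeeze": 50
}}

```text
t: 0.72
tool_pos: [0.6294, 0.1425, 0.2378]
tool_rot: [-2.221, -2.216, 0.009]
contact_force: [-0.3, -0.9, 0.8]
opening: 0.0852
```

```bash
cat > st.py <<'E'
from h import *
def st(target=None,yaw=None):
    o=ctrl.get_obs(); R=Rn.from_rotvec(o["tool_rot"]).as_matrix()
    print("t",o["t"].__round__(2),"pos",o["tool_pos"].round(4),"op",round(o["opening"],4),"F",o["contact_force"].round(1))
    D=np.array([[0,1,0],[1,0,0],[0,0,-1.]])
    if yaw is not None: D=Rn.from_euler("z",yaw).as_matrix()@D
    print("rot fix (tool)",Rn.from_matrix(R.T@D).as_rotvec().round(4))
    if target is not None: print("shift cm",(R.T@(np.array(target)-o["tool_pos"])*100).round(2))
    return o,R
E
python3 - <<'E'
from st import *
st([.630,.140,.102])
ci=ctrl.camera_info("wrist"); im=ctrl.get_image("wrist")
im=np.ascontiguousarray(im[:,:,::-1])
p=proj(ci,np.c_[.630+.014*np.cos(th),.140+.014*np.sin(th),np.full(180,.14)])
cv2.polylines(im,[p.round().astype(int)],True,(0,0,255),1)
cv2.imwrite("pics/w1.png",im)
E
```

```text
t 0.72 pos [0.6294 0.1425 0.2378] op 0.0852 F [-0.3 -0.9  0.8]
rot fix (tool) [-0.0069  0.0011 -0.0022]
shift cm [-0.24  0.15 13.58]
```

View pics/w1.png

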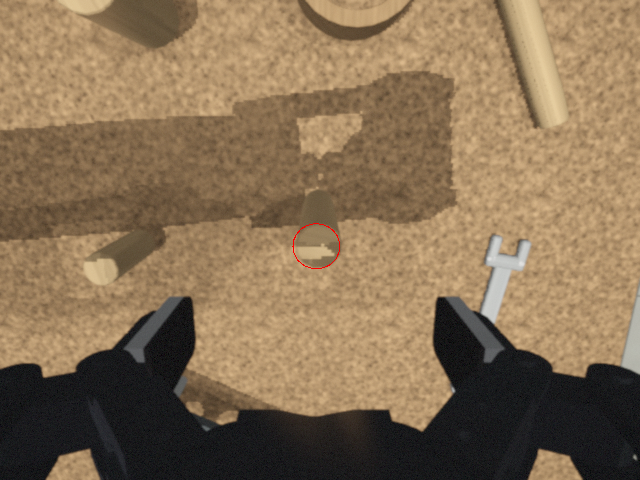

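The wrist view shows the predicted rim, drawn in red at (316,246), lying on the dowel top, so the position holds up. Next I descend.

Call:
{"fn": "send_rows", "kwargs": {
  "series": [
    {"tx": -0.25,"ty": 0.1,"tz": 2,"wx": -0.007,"wy": 0,"wz": 0,"jaw": 0},
    {"tx": 0,"ty": 0,"tz": 3,"wx": 0,"wy": 0,"wz": 0,"jaw": 0},
    {"tx": 0,"ty": 0,"tz": 3,"wx": 0,"wy": 0,"wz": 0,"jaw": 0},
    {"tx": 0,"ty": 0,"tz": 3,"wx": 0,"wy": 0,"wz": 0,"jaw": 0},
    {"tx": 0,"ty": 0,"tz": 0,"wx": 0,"wy": 0,"wz": 0,"jaw": 0}
  ]
}}

```text
t: 1.4
tool_pos: [0.6317, 0.1308, 0.126]
tool_rot: [2.23, 2.206, -0.002]
contact_force: [-0.1, -1.0, -0.3]
opening: 0.0852
```

```bash
python3 -c "
from st import *
st([.630,.140,.102])"
```

```text
t 1.4 pos [0.6317 0.1308 0.126 ] op 0.0852 F [-0.1 -1.  -0.3]
rot fix (tool) [ 0.0022  0.0044 -0.0111]
shift cm [ 0.93 -0.19  2.4 ]
```

Call:
{"fn": "send_rows", "kwargs": {
  "series": [
    {"tx": 0.9,"ty": -0.2,"tz": 0,"wx": 0.002,"wy": 0.004,"wz": -0.011,"jaw": 0},
    {"tx": 0,"ty": 0,"tz": 0.8,"wx": 0,"wy": 0,"wz": 0,"jaw": 0},
    {"tx": 0,"ty": 0,"tz": 0.8,"wx": 0,"wy": 0,"wz": 0,"jaw": 0},
    {"tx": 0,"ty": 0,"tz": 0,"wx": 0,"wy": 0,"wz": 0,"jaw": 0}
  ]
}}

```text
t: 1.9
tool_pos: [0.6325, 0.1394, 0.114]
tool_rot: [2.219, 2.217, 0.008]
contact_force: [0.2, 0.6, 0.3]
opening: 0.0853
```

```bash
python3 -c "
from st import *
st([.630,.140,.102])"
```

```text
t 1.9 pos [0.6325 0.1394 0.114 ] op 0.0853 F [0.2 0.6 0.3]
rot fix (tool) [ 0.0072 -0.0002 -0.0007]
shift cm [ 0.06 -0.26  1.19]
```

Call:
{"fn": "send_rows", "kwargs": {
  "series": [
    {"tx": 0.05,"ty": -0.3,"tz": 0.7,"wx": 0.006,"wy": 0,"wz": 0,"jaw": 0},
    {"tx": 0,"ty": 0,"tz": 0.6,"wx": 0,"wy": 0,"wz": 0,"jaw": 0},
    {"tx": 0,"ty": 0,"tz": 0,"wx": 0,"wy": 0,"wz": 0,"jaw": 0}
  ]
}}

```text
t: 2.28
tool_pos: [0.6295, 0.14, 0.1004]
tool_rot: [2.221, 2.221, 0.002]
contact_force: [0.1, -0.7, -0.1]
opening: 0.0854
```

```bash
python3 -c "
from st import *
st([.630,.140,.102])"
```

```text
t 2.27 pos [0.6295 0.14   0.1004] op 0.0854 F [ 0.1 -0.7 -0.1]
rot fix (tool) [ 0.0012 -0.0003 -0.0004]
shift cm [-0.    0.05 -0.16]
```

Call:
{"fn": "send_rows", "kwargs": {
  "series": [
    {"tx": 0,"ty": 0.05,"tz": 0,"wx": 0,"wy": 0,"wz": 0,"jaw": 0.4},
    {"tx": 0,"ty": 0,"tz": 0,"wx": 0,"wy": 0,"wz": 0,"jaw": 0.6},
    {"tx": 0,"ty": 0,"tz": 0,"wx": 0,"wy": 0,"wz": 0,"jaw": 1},
    {"tx": 0,"ty": 0,"tz": 0,"wx": 0,"wy": 0,"wz": 0,"jaw": 1},
    {"tx": 0,"ty": 0,"tz": 0,"wx": 0,"wy": 0,"wz": 0,"jaw": 1}
  ],
  "squeeze": 50
}}

```text
t: 2.9
tool_pos: [0.6304, 0.14, 0.1009]
tool_rot: [2.221, 2.22, 0.003]
contact_force: [-0.1, -0.2, -1.1]
opening: 0.027
```

Call:
{"fn": "send_rows", "kwargs": {
  "series": [
    {"tx": 0,"ty": 0,"tz": 0,"wx": 0,"wy": 0,"wz": 0,"jaw": 1},
    {"tx": 0,"ty": 0,"tz": 0,"wx": 0,"wy": 0,"wz": 0,"jaw": 1},
    {"tx": 0,"ty": 0,"tz": 0,"wx": 0,"wy": 0,"wz": 0,"jaw": 1},
    {"tx": 0,"ty": 0,"tz": 0,"wx": 0,"wy": 0,"wz": 0,"jaw": 1}
  ]
}}

```text
t: 3.4
tool_pos: [0.6304, 0.14, 0.1009]
tool_rot: [2.221, 2.22, 0.003]
contact_force: [-0.8, -0.5, -0.4]
opening: 0.0268
```

```bash
python3 -c "
from st import *
st([.630,.140,.20])
for n in ('scene','side'):
    im=ctrl.get_image(n)[:,:,::-1]; cv2.imwrite(f'pics/g_{n}.png',cv2.resize(im[120:320,240:480],None,fx=3,fy=3))"
```

```text
t 3.4 pos [0.6304 0.14   0.1009] op 0.0268 F [-0.8 -0.5 -0.4]
rot fix (tool) [ 0.0023 -0.0004 -0.0005]
shift cm [-0.   -0.02 -9.91]
```

View pics/g_side.png

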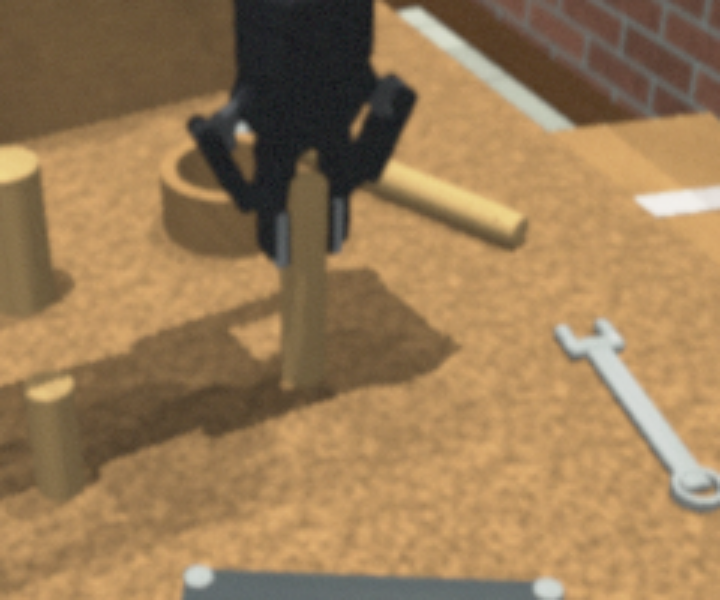

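The dowel sits centred between the pads and upright, with an opening of 26.8 mm. Now I lift it.

Call:
{"fn": "send_rows", "kwargs": {
  "series": [
    {"tx": 0,"ty": 0,"tz": -1.5,"wx": 0.002,"wy": 0,"wz": 0,"jaw": 1},
    {"tx": 0,"ty": 0,"tz": -2.5,"wx": 0,"wy": 0,"wz": 0,"jaw": 1},
    {"tx": 0,"ty": 0,"tz": -3,"wx": 0,"wy": 0,"wz": 0,"jaw": 1},
    {"tx": 0,"ty": 0,"tz": -2,"wx": 0,"wy": 0,"wz": 0,"jaw": 1},
    {"tx": 0,"ty": 0,"tz": -1,"wx": 0,"wy": 0,"wz": 0,"jaw": 1}
  ]
}}

```text
t: 4.12
tool_pos: [0.6296, 0.1399, 0.2052]
tool_rot: [-2.221, -2.22, 0.003]
contact_force: [-0.0, 0.0, -1.3]
opening: 0.0271
```

```bash
python3 -c "
from st import *
st([.586,-.142,.20])"
```

```text
t 4.12 pos [0.6296 0.1399 0.2052] op 0.0271 F [-0.   0.  -1.3]
rot fix (tool) [-0.0024 -0.0001 -0.0005]
shift cm [-28.19  -4.34   0.53]
```

Call:
{"fn": "send_rows", "kwargs": {
  "series": [
    {"tx": -2,"ty": -0.4,"tz": 0,"wx": -0.002,"wy": 0,"wz": 0,"jaw": 1},
    {"tx": -4,"ty": -0.7,"tz": 0,"wx": 0,"wy": 0,"wz": 0,"jaw": 1},
    {"tx": -4,"ty": -0.7,"tz": 0,"wx": 0,"wy": 0,"wz": 0,"jaw": 1},
    {"tx": -4,"ty": -0.6,"tz": 0,"wx": 0,"wy": 0,"wz": 0,"jaw": 1},
    {"tx": -2,"ty": -0.3,"tz": 0,"wx": 0,"wy": 0,"wz": 0,"jaw": 1}
  ]
}}

```text
t: 4.75
tool_pos: [0.5979, -0.0278, 0.2005]
tool_rot: [-2.217, -2.22, 0.01]
contact_force: [-0.1, -0.2, -0.2]
opening: 0.0269
```

```bash
python3 -c "
from st import *
st([.586,-.142,.20])"
```

```text
t 4.75 pos [ 0.5979 -0.0278  0.2005] op 0.0269 F [-0.1 -0.2 -0.2]
rot fix (tool) [-0.0079  0.0014  0.0012]
shift cm [-11.42  -1.21   0.07]
```

Call:
{"fn": "send_rows", "kwargs": {
  "series": [
    {"tx": -3,"ty": -0.3,"tz": 0,"wx": -0.008,"wy": 0,"wz": 0,"jaw": 1},
    {"tx": -4,"ty": -0.5,"tz": 0,"wx": 0,"wy": 0,"wz": 0,"jaw": 1},
    {"tx": -2.5,"ty": -0.3,"tz": 0,"wx": 0,"wy": 0,"wz": 0,"jaw": 1},
    {"tx": -1,"ty": -0.1,"tz": 0,"wx": 0,"wy": 0,"wz": 0,"jaw": 1},
    {"tx": 0,"ty": 0,"tz": 0,"wx": 0,"wy": 0,"wz": 0,"jaw": 1}
  ]
}}

```text
t: 5.38
tool_pos: [0.5786, -0.1411, 0.193]
tool_rot: [-2.22, -2.21, 0.012]
contact_force: [-0.4, 0.2, -0.6]
opening: 0.0267
```

```bash
python3 -c "
from st import *
st([.586,-.142,.20])"
```

```text
t 5.38 pos [ 0.5786 -0.1411  0.193 ] op 0.0267 F [-0.4  0.2 -0.6]
rot fix (tool) [-0.0121 -0.0009 -0.0049]
shift cm [-0.09  0.74 -0.71]
```

Call:
{"fn": "send_rows", "kwargs": {
  "series": [
    {"tx": -0.1,"ty": 0.7,"tz": 0,"wx": -0.012,"wy": 0,"wz": -0.005,"jaw": 1},
    {"tx": 0,"ty": 0,"tz": 0,"wx": 0,"wy": 0,"wz": 0,"jaw": 1},
    {"tx": 0,"ty": 0,"tz": 0,"wx": 0,"wy": 0,"wz": 0,"jaw": 1}
  ]
}}

```text
t: 5.75
tool_pos: [0.5861, -0.1401, 0.1923]
tool_rot: [-2.217, -2.224, -0.002]
contact_force: [-1.0, 0.0, -1.6]
opening: 0.0268
```

```bash
cat > look.py <<'E'
from st import *
import sys
def look(tag,hole):
    o,R=st()
    ax=-R[:,2]; c=o["tool_pos"]-.031*ax   # predicted dowel centre
    print("pred centre",c.round(4))
    for n,(x,y,w,h) in {"scene":(170,190,130,190),"side":(280,220,190,170)}.items():
        im=ctrl.get_image(n)[:,:,::-1]; cv2.imwrite(f"pics/{tag}_{n}_raw.png",im)
        s=3; cr=cv2.resize(im[y:y+h,x:x+w],None,fx=s,fy=s,interpolation=cv2.INTER_CUBIC)
        def P(X): return ((proj(CI[n],X)+.5-[x,y])*s-.5).round().astype(int)
        e1=np.cross(ax,[0,1,0]); e1/=np.linalg.norm(e1); e2=np.cross(ax,e1)
        ring=.014*(np.cos(th)[:,None]*e1+np.sin(th)[:,None]*e2)
        cv2.polylines(cr,[P(c-.07*ax+ring)],True,(0,0,255),1)
        for hc,r in (((.586,-.1419),.028),((.5291,-.1126),.02)):
            cv2.polylines(cr,[P(np.c_[hc[0]+r*np.cos(th),hc[1]+r*np.sin(th),np.full(180,.055)])],True,(0,255,0),1)
        cv2.imwrite(f"pics/{tag}_{n}.png",cr)
E
python3 -c "
from look import *
st([.586,-.142,.20]); look('l1',0)
a=cv2.imread('pics/l1_scene.png');b=cv2.imread('pics/l1_side.png')
H=max(a.shape[0],b.shape[0]);m=np.zeros((H,a.shape[1]+b.shape[1],3),np.uint8);m[:a.shape[0],:a.shape[1]]=a;m[:b.shape[0],a.shape[1]:]=b
cv2.imwrite('pics/l1_both.png',cv2.resize(m,None,fx=.83,fy=.83))"
```

```text
t 5.75 pos [ 0.5861 -0.1401  0.1923] op 0.0268 F [-1.   0.  -1.6]
rot fix (tool) [-0.     -0.0019  0.0032]
shift cm [-0.19 -0.01 -0.77]
t 5.75 pos [ 0.5861 -0.1401  0.1923] op 0.0268 F [-1.   0.  -1.6]
rot fix (tool) [-0.     -0.0019  0.0032]
pred centre [ 0.5861 -0.14    0.1613]
```

View pics/l1_both.png

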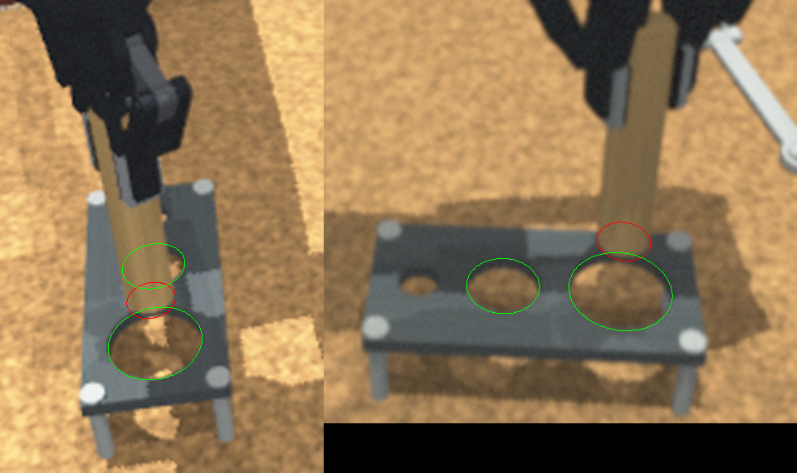

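In both views the predicted lower end (red) sits on the dowel end, and the hole rims (green) match. I lower it with checks on the way.

Call:
{"fn": "send_rows", "kwargs": {
  "series": [
    {"tx": -0.2,"ty": 0,"tz": 0.5,"wx": 0,"wy": -0.002,"wz": 0.003,"jaw": 1},
    {"tx": 0,"ty": 0,"tz": 1.5,"wx": 0,"wy": 0,"wz": 0,"jaw": 1},
    {"tx": 0,"ty": 0,"tz": 1,"wx": 0,"wy": 0,"wz": 0,"jaw": 1},
    {"tx": 0,"ty": 0,"tz": 0,"wx": 0,"wy": 0,"wz": 0,"jaw": 1}
  ]
}}

```text
t: 6.35
tool_pos: [0.5855, -0.1418, 0.1592]
tool_rot: [-2.22, -2.221, 0.001]
contact_force: [-0.1, -1.1, -0.8]
opening: 0.0268
```

```bash
python3 -c "
from st import *
st([.586,-.142,.11])"
```

```text
t 6.35 pos [ 0.5855 -0.1418  0.1592] op 0.0268 F [-0.1 -1.1 -0.8]
rot fix (tool) [-0.0015 -0.0002  0.0002]
shift cm [-0.02  0.06  4.92]
```

Precise. I continue down into the large hole.

Call:
{"fn": "send_rows", "kwargs": {
  "series": [
    {"tx": 0,"ty": 0.05,"tz": 1,"wx": -0.001,"wy": 0,"wz": 0,"jaw": 1},
    {"tx": 0,"ty": 0,"tz": 1.5,"wx": 0,"wy": 0,"wz": 0,"jaw": 1},
    {"tx": 0,"ty": 0,"tz": 1.3,"wx": 0,"wy": 0,"wz": 0,"jaw": 1},
    {"tx": 0,"ty": 0,"tz": 0.5,"wx": 0,"wy": 0,"wz": 0,"jaw": 1},
    {"tx": 0,"ty": 0,"tz": 0,"wx": 0,"wy": 0,"wz": 0,"jaw": 1}
  ]
}}

```text
t: 6.98
tool_pos: [0.5857, -0.1418, 0.1125]
tool_rot: [-2.22, -2.22, 0.001]
contact_force: [-0.3, 0.2, -0.4]
opening: 0.0271
```

Call:
{"fn": "send_rows", "kwargs": {
  "series": [
    {"tx": 0,"ty": 0,"tz": 0.3,"wx": 0,"wy": 0,"wz": 0,"jaw": 1},
    {"tx": 0,"ty": 0,"tz": 0,"wx": 0,"wy": 0,"wz": 0,"jaw": 1}
  ]
}}

```text
t: 7.22
tool_pos: [0.5862, -0.1419, 0.1101]
tool_rot: [-2.221, -2.221, 0.0]
contact_force: [-0.3, 0.8, -0.3]
opening: 0.0268
```

```bash
python3 -c "
from look import *
st([.586,-.142,.20]); look('l2',0)
a=cv2.imread('pics/l2_scene.png');b=cv2.imread('pics/l2_side.png')
H=max(a.shape[0],b.shape[0]);m=np.zeros((H,a.shape[1]+b.shape[1],3),np.uint8);m[:a.shape[0],:a.shape[1]]=a;m[:b.shape[0],a.shape[1]:]=b
cv2.imwrite('pics/l2_both.png',cv2.resize(m,None,fx=.83,fy=.83))"
```

```text
t 7.22 pos [ 0.5862 -0.1419  0.1101] op 0.0268 F [-0.3  0.8 -0.3]
rot fix (tool) [-0.0002 -0.0001  0.0001]
shift cm [-0.01 -0.02 -8.99]
t 7.22 pos [ 0.5862 -0.1419  0.1101] op 0.0268 F [-0.3  0.8 -0.3]
rot fix (tool) [-0.0002 -0.0001  0.0001]
pred centre [ 0.5862 -0.1419  0.0791]
```

View pics/l2_both.png

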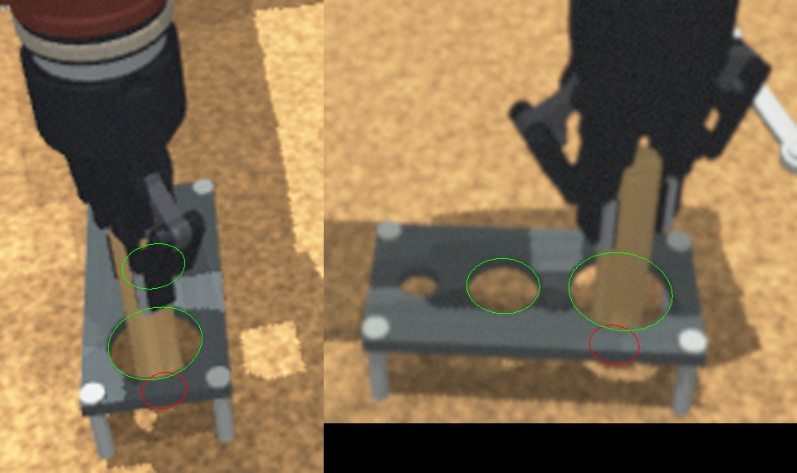

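The dowel is down through the large hole and upright, with no contact forces. Now I draw it out.

Call:
{"fn": "send_rows", "kwargs": {
  "series": [
    {"tx": 0,"ty": 0,"tz": -1.5,"wx": 0,"wy": 0,"wz": 0,"jaw": 1},
    {"tx": 0,"ty": 0,"tz": -2.5,"wx": 0,"wy": 0,"wz": 0,"jaw": 1},
    {"tx": 0,"ty": 0,"tz": -2.5,"wx": 0,"wy": 0,"wz": 0,"jaw": 1},
    {"tx": 0,"ty": 0,"tz": -1.2,"wx": 0,"wy": 0,"wz": 0,"jaw": 1},
    {"tx": 0,"ty": 0,"tz": 0,"wx": 0,"wy": 0,"wz": 0,"jaw": 1}
  ]
}}

```text
t: 7.95
tool_pos: [0.5875, -0.1424, 0.1947]
tool_rot: [2.218, 2.218, 0.004]
contact_force: [-0.0, -0.4, -2.1]
opening: 0.0266
```

```bash
python3 -c "
from st import *
st([.5291,-.1126,.19])"
```

```text
t 7.95 pos [ 0.5875 -0.1424  0.1947] op 0.0266 F [-0.  -0.4 -2.1]
rot fix (tool) [0.0051 0.0018 0.0002]
shift cm [ 2.98 -5.84  0.44]
```

Call:
{"fn": "send_rows", "kwargs": {
  "series": [
    {"tx": 1,"ty": -2,"tz": 0,"wx": 0.005,"wy": 0.002,"wz": 0,"jaw": 1},
    {"tx": 1,"ty": -2,"tz": 0,"wx": 0,"wy": 0,"wz": 0,"jaw": 1},
    {"tx": 0.6,"ty": -1.2,"tz": 0,"wx": 0,"wy": 0,"wz": 0,"jaw": 1},
    {"tx": 0.2,"ty": -0.4,"tz": 0,"wx": 0,"wy": 0,"wz": 0,"jaw": 1},
    {"tx": 0,"ty": 0,"tz": 0,"wx": 0,"wy": 0,"wz": 0,"jaw": 1}
  ]
}}

```text
t: 8.57
tool_pos: [0.5288, -0.1134, 0.1914]
tool_rot: [-2.219, -2.218, 0.003]
contact_force: [-0.3, 0.4, -0.3]
opening: 0.0272
```

```bash
python3 -c "
from st import *
st([.5291,-.1126,.19])"
```

```text
t 8.57 pos [ 0.5288 -0.1134  0.1914] op 0.0272 F [-0.3  0.4 -0.3]
rot fix (tool) [-0.0039 -0.0016 -0.0003]
shift cm [0.08 0.03 0.14]
```

Call:
{"fn": "send_rows", "kwargs": {
  "series": [
    {"tx": 0.1,"ty": 0,"tz": 0.5,"wx": -0.004,"wy": -0.002,"wz": 0,"jaw": 1},
    {"tx": 0,"ty": 0,"tz": 1,"wx": 0,"wy": 0,"wz": 0,"jaw": 1},
    {"tx": 0,"ty": 0,"tz": 0.5,"wx": 0,"wy": 0,"wz": 0,"jaw": 1},
    {"tx": 0,"ty": 0,"tz": 0,"wx": 0,"wy": 0,"wz": 0,"jaw": 1}
  ]
}}

```text
t: 9.07
tool_pos: [0.5294, -0.1128, 0.1692]
tool_rot: [-2.222, -2.221, 0.001]
contact_force: [0.0, -0.4, -1.2]
opening: 0.0268
```

```bash
python3 -c "
from look import *
st([.5291,-.1126,.11]); look('l3',0)
a=cv2.imread('pics/l3_scene.png');b=cv2.imread('pics/l3_side.png')
H=max(a.shape[0],b.shape[0]);m=np.zeros((H,a.shape[1]+b.shape[1],3),np.uint8);m[:a.shape[0],:a.shape[1]]=a;m[:b.shape[0],a.shape[1]:]=b
cv2.imwrite('pics/l3_both.png',cv2.resize(m,None,fx=.83,fy=.83))"
```

```text
t 9.07 pos [ 0.5294 -0.1128  0.1692] op 0.0268 F [ 0.  -0.4 -1.2]
rot fix (tool) [-0.0005  0.0003 -0.0006]
shift cm [ 0.02 -0.02  5.92]
t 9.07 pos [ 0.5294 -0.1128  0.1692] op 0.0268 F [ 0.  -0.4 -1.2]
rot fix (tool) [-0.0005  0.0003 -0.0006]
pred centre [ 0.5294 -0.1128  0.1382]
```

View pics/l3_both.png

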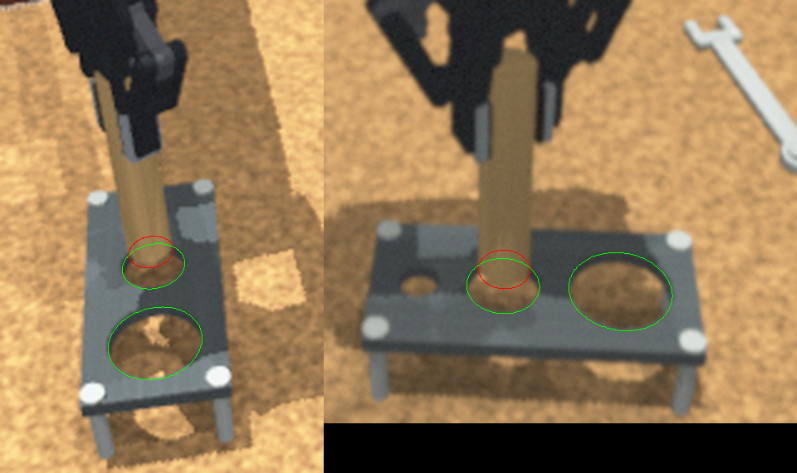

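The dowel's lower end hangs centred over the middle hole in both views. I lower it to just above the bench.

Call:
{"fn": "send_rows", "kwargs": {
  "series": [
    {"tx": 0,"ty": 0,"tz": 0.7,"wx": 0,"wy": 0,"wz": 0,"jaw": 1},
    {"tx": 0,"ty": 0,"tz": 1.2,"wx": 0,"wy": 0,"wz": 0,"jaw": 1},
    {"tx": 0,"ty": 0,"tz": 0.5,"wx": 0,"wy": 0,"wz": 0,"jaw": 1},
    {"tx": 0,"ty": 0,"tz": 0,"wx": 0,"wy": 0,"wz": 0,"jaw": 1}
  ]
}}

```text
t: 9.68
tool_pos: [0.5297, -0.113, 0.1443]
tool_rot: [2.221, 2.22, -0.0]
contact_force: [0.6, 0.3, -0.4]
opening: 0.0269
```

```bash
python3 -c "
from st import *
st([.5291,-.1126,.103])"
```

```text
t 9.68 pos [ 0.5297 -0.113   0.1443] op 0.0269 F [ 0.6  0.3 -0.4]
rot fix (tool) [ 0.0006  0.0007 -0.0006]
shift cm [ 0.04 -0.06  4.13]
```

Call:
{"fn": "send_rows", "kwargs": {
  "series": [
    {"tx": 0.03,"ty": -0.05,"tz": 0.8,"wx": 0,"wy": 0,"wz": 0,"jaw": 1},
    {"tx": 0,"ty": 0,"tz": 1.2,"wx": 0,"wy": 0,"wz": 0,"jaw": 1},
    {"tx": 0,"ty": 0,"tz": 1,"wx": 0,"wy": 0,"wz": 0,"jaw": 1},
    {"tx": 0,"ty": 0,"tz": 0.4,"wx": 0,"wy": 0,"wz": 0,"jaw": 1},
    {"tx": 0,"ty": 0,"tz": 0,"wx": 0,"wy": 0,"wz": 0,"jaw": 1}
  ]
}}

```text
t: 10.3
tool_pos: [0.529, -0.1126, 0.1075]
tool_rot: [2.222, 2.221, -0.0]
contact_force: [-0.5, 0.6, -1.6]
opening: 0.0274
```

```bash
python3 -c "
from st import *
st([.5291,-.1126,.101])"
```

```text
t 10.3 pos [ 0.529  -0.1126  0.1075] op 0.0274 F [-0.5  0.6 -1.6]
rot fix (tool) [ 0.0001  0.0005 -0.0006]
shift cm [-0.    0.01  0.65]
```

Call:
{"fn": "send_rows", "kwargs": {
  "series": [
    {"tx": 0,"ty": 0,"tz": 0.3,"wx": 0,"wy": 0,"wz": 0,"jaw": 1},
    {"tx": 0,"ty": 0,"tz": 0.25,"wx": 0,"wy": 0,"wz": 0,"jaw": 1},
    {"tx": 0,"ty": 0,"tz": 0.05,"wx": 0,"wy": 0,"wz": 0,"jaw": 1},
    {"tx": 0,"ty": 0,"tz": 0,"wx": 0,"wy": 0,"wz": 0,"jaw": 1}
  ]
}}

```text
t: 10.8
tool_pos: [0.5297, -0.1129, 0.1021]
tool_rot: [2.221, 2.219, 0.001]
contact_force: [0.9, -0.3, -1.3]
opening: 0.0267
```

```bash
python3 -c "
from st import *
st([.5291,-.1126,.101])"
```

```text
t 10.8 pos [ 0.5297 -0.1129  0.1021] op 0.0267 F [ 0.9 -0.3 -1.3]
rot fix (tool) [ 0.0018  0.0012 -0.0006]
shift cm [ 0.03 -0.06  0.11]
```

Call:
{"fn": "send_rows", "kwargs": {
  "series": [
    {"tx": 0,"ty": -0.05,"tz": 0.1,"wx": 0,"wy": 0,"wz": 0,"jaw": 1},
    {"tx": 0,"ty": 0,"tz": 0,"wx": 0,"wy": 0,"wz": 0,"jaw": 0.64},
    {"tx": 0,"ty": 0,"tz": 0,"wx": 0,"wy": 0,"wz": 0,"jaw": 0.6},
    {"tx": 0,"ty": 0,"tz": 0,"wx": 0,"wy": 0,"wz": 0,"jaw": 0.5},
    {"tx": 0,"ty": 0,"tz": 0,"wx": 0,"wy": 0,"wz": 0,"jaw": 0.2}
  ]
}}

```text
t: 11.42
tool_pos: [0.5299, -0.1131, 0.1021]
tool_rot: [2.219, 2.218, 0.002]
contact_force: [0.6, -0.6, -0.1]
opening: 0.0595
```

Call:
{"fn": "send_rows", "kwargs": {
  "series": [
    {"tx": 0,"ty": 0,"tz": 0,"wx": 0,"wy": 0,"wz": 0,"jaw": 0.1},
    {"tx": 0,"ty": 0,"tz": 0,"wx": 0,"wy": 0,"wz": 0,"jaw": 0.0},
    {"tx": 0,"ty": 0,"tz": 0,"wx": 0,"wy": 0,"wz": 0,"jaw": 0.0}
  ]
}}

```text
t: 11.8
tool_pos: [0.5299, -0.1131, 0.1022]
tool_rot: [2.219, 2.218, 0.002]
contact_force: [0.3, 0.1, -0.6]
opening: 0.0852
```

```bash
python3 -c "
from look import *
st([.5291,-.1126,.25]); look('l4',0)
a=cv2.imread('pics/l4_scene.png');b=cv2.imread('pics/l4_side.png')
H=max(a.shape[0],b.shape[0]);m=np.zeros((H,a.shape[1]+b.shape[1],3),np.uint8);m[:a.shape[0],:a.shape[1]]=a;m[:b.shape[0],a.shape[1]:]=b
cv2.imwrite('pics/l4_both.png',cv2.resize(m,None,fx=.83,fy=.83))"
```

```text
t 11.8 pos [ 0.5299 -0.1131  0.1022] op 0.0852 F [ 0.3  0.1 -0.6]
rot fix (tool) [ 0.0037  0.0018 -0.0005]
shift cm [  0.02  -0.03 -14.79]
t 11.8 pos [ 0.5299 -0.1131  0.1022] op 0.0852 F [ 0.3  0.1 -0.6]
rot fix (tool) [ 0.0037  0.0018 -0.0005]
pred centre [ 0.53   -0.1132  0.0712]
```

View pics/l4_both.png

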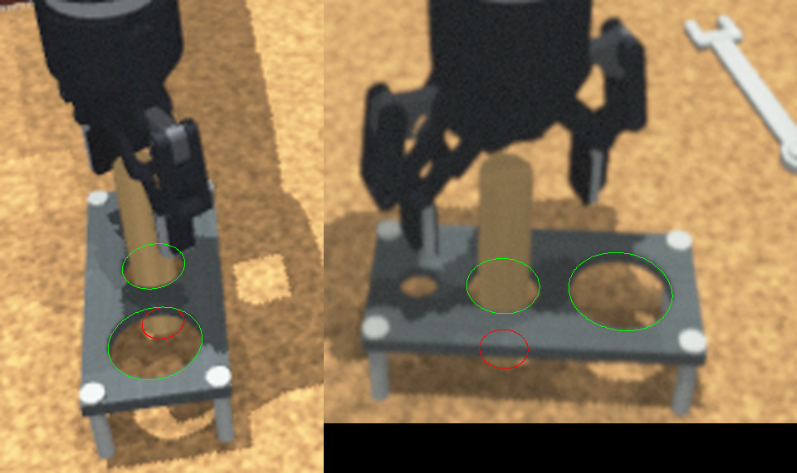

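The jaws are fully open and the dowel stands upright in the middle hole, around (505,235) in the side half. I retreat straight up.

Call:
{"fn": "send_rows", "kwargs": {
  "series": [
    {"tx": 0,"ty": 0,"tz": -1,"wx": 0.003,"wy": 0.002,"wz": 0,"jaw": 0},
    {"tx": 0,"ty": 0,"tz": -2,"wx": 0,"wy": 0,"wz": 0,"jaw": 0},
    {"tx": 0,"ty": 0,"tz": -3,"wx": 0,"wy": 0,"wz": 0,"jaw": 0},
    {"tx": 0,"ty": 0,"tz": -3,"wx": 0,"wy": 0,"wz": 0,"jaw": 0},
    {"tx": 0,"ty": 0,"tz": -2,"wx": 0,"wy": 0,"wz": 0,"jaw": 0}
  ]
}}

```text
t: 12.52
tool_pos: [0.529, -0.1129, 0.216]
tool_rot: [-2.22, -2.219, 0.001]
contact_force: [-0.3, 0.5, 0.0]
opening: 0.0854
```

Call:
{"fn": "send_rows", "kwargs": {
  "series": [
    {"tx": 0,"ty": 0,"tz": -1,"wx": 0,"wy": 0,"wz": 0,"jaw": 0},
    {"tx": 0,"ty": 0,"tz": 0,"wx": 0,"wy": 0,"wz": 0,"jaw": 0},
    {"tx": 0,"ty": 0,"tz": 0,"wx": 0,"wy": 0,"wz": 0,"jaw": 0}
  ]
}}

```text
t: 12.9
tool_pos: [0.5297, -0.1131, 0.2286]
tool_rot: [2.222, 2.22, 0.001]
contact_force: [-0.6, 0.2, -0.5]
opening: 0.0851
```

```bash
python3 -c "
from look import *
look('l5',0)
out=[]
for n,(x,y,w,h) in {'scene':(190,210,90,160),'side':(280,240,190,160)}.items():
    im=cv2.imread(f'pics/l5_{n}_raw.png'); s=2.8
    cr=cv2.resize(im[y:y+h,x:x+w],None,fx=s,fy=s,interpolation=cv2.INTER_CUBIC)
    P=lambda X: ((proj(CI[n],X)+.5-[x,y])*s-.5).round().astype(int)
    cv2.polylines(cr,[P(np.c_[.5291+.014*np.cos(th),-.1126+.014*np.sin(th),np.full(180,.14)])],True,(0,0,255),1)
    out.append(cr)
cv2.imwrite('pics/l5_both.png',np.hstack(out))"
```

```text
t 12.9 pos [ 0.5297 -0.1131  0.2286] op 0.0851 F [-0.6  0.2 -0.5]
rot fix (tool) [ 0.0011 -0.0002 -0.0006]
pred centre [ 0.5298 -0.1131  0.1976]
```

View pics/l5_both.png

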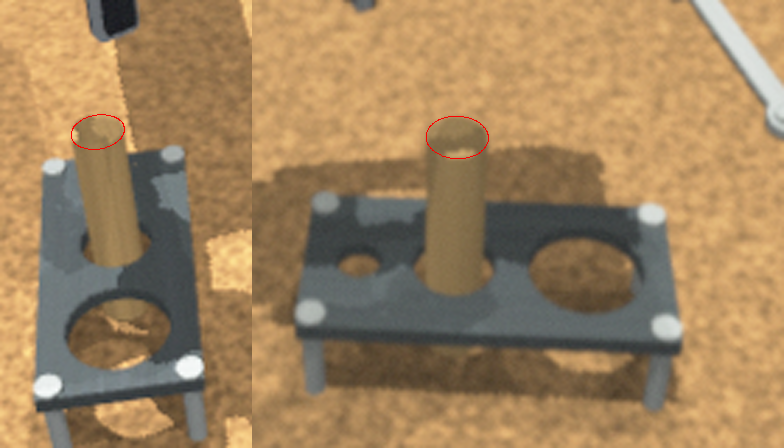

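The dowel's top lies on the predicted rim for z = 0.14 over the hole's centre, at (98,132) and (457,137) in the two crops. It stands upright and the gripper is well clear, so I hand in.

```bash
python3 -c "
from station import ctrl
print(ctrl.finish_job())"
```

```text
the job is handed in; nothing more can be done
None
```

The tallest dowel now stands released in the gauge plate's middle hole, and the job was handed in at about 13 s of the 53 s allowed; no verdict was reported. I gripped it about 39 mm above its centre and lowered it through the large hole until its centre was about 79 mm above the bench. I then drew it out to about 164 mm, set it down through the middle hole, released it and backed straight up.

**Last checks:**
- **Position:** in both the scene and side views the dowel's top lies on the rim predicted for an upright dowel 140 mm tall at the middle hole's centre. It looks upright and centred to within a few millimetres.
- **Contact:** the gripper is open at TCP z = 0.229 m, well clear of the dowel. Measured contact forces at the end of each move never exceeded about 2 N.
- **Drift:** during the first approach the arm drifted up to 9 mm sideways. I corrected this before the fingers came level with the dowel.

No check failed. The two cameras disagreed by about 1–2 mm on positions, which is within their calibration.

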